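# Clamp a sample vial in the crank clamp

### The job

Stand the sample vial upright on the bed of the crank clamp, between the sprung pad and the V-shaped stop, and let go of it. Then take the crank by its free-spinning grip and wind it clockwise (seen from above) round and round in one hold, never letting go on the way, until the pad presses the vial firmly into the V: stop when the crank has clearly stiffened with about 40 N of squeeze on the vial (20 to 60 N is right), for much more would crush it. Let go of the crank and leave the vial clamped upright; leave the loupe where it stands.

Things in the scene. Friction and masses are not known exactly. Their poses are not given: they have to be found in the camera images.
- clamp: Clamp fixed to the worktop: dark steel base plate 238 x 80 x 10 mm (its top is the bed), grey gear housing with the crank at one end (76 mm high, x = -116 to -54 mm), V-stop at the other. Origin: worktop height, on the centre line; x axis along the centre line from crank end to V-stop, z up. Pad, carriage and V-stop reach up to 33 mm above the worktop, two guide rods (y = +-31 mm) to 23 mm.
- bed_mid (a point): Point on top of the clamp's bed (10 mm above the worktop), on the centre line at x = 28 mm in the clamp's frame: a good place to stand the vial; a vial stood here has 10 mm or more of free bed to the pad and to its seat in the V. Axes as the clamp's.
- v_seat (a point): Nominal place of the seated vial's axis, on the bed at x = 47 mm in the clamp's frame. The aluminium V-stop opens towards the pad; its 90 degree walls centre the vial on the centre line. The stop is adjustable: it is locked anywhere within +-4 mm of nominal along the clamp's x, which is not measured, so the closing point has to be felt.
- vial_mid (a point): Centre of the loose sample vial, half-way up (40 mm above its foot): white round plastic bottle with a ribbed cap, 35 mm diameter, 80 mm tall, about 50 g; the straight-sided body is its lower 50 mm. It starts standing upright on the worktop. z is its axis.
- pad: Sprung pad, 44 mm wide, with a rubber face. Origin: middle of its face, at the bed's height; x axis towards the V-stop. It goes 3.82 mm towards the V-stop per rad of crank (24 mm a turn); its face is at x = -5 mm of the clamp at crank value 0. Once the vial is seated its spring gives 15 N for each further mm, 57 N per rad of crank.
- crank (a joint): Crank angle (rad), grows clockwise seen from above, which closes the clamp; starts between -1.3 and 1.3, range to 14. At value a the grip is at (-85 - 40 cos a, 40 sin a) mm in the clamp's frame. The vial seats at about 9 (7.8 to 10.2). Dry friction holds it where it is left. Pull needed along the circle at the grip: 6 N to turn it free, 10 N at 40 N squeeze (right), 12 N at 60 N, 15 N at 90 N (crushed).
- grip: The crank's black upright grip, a cylinder 22 mm in diameter and 50 mm tall that spins freely on its pin, so the hand need not turn with the crank. Origin at its centre, 125 mm above the worktop; it circles the crank axis at 40 mm radius at this height. The steel crank arm runs below it, up to 100 mm above the worktop.
- crank_axis (a point): Point on the crank's vertical axis at the height of the grip's centre (125 mm above the worktop): the centre of the grip's circle. Axes as the clamp's.
- lamp_head (a point): Centre of the big round head (about 220 mm across) of the magnifier lamp, which hangs over the back of the bench: an obstacle for hand and wrist; pass on the robot's side of it.
- loupe: Black eye loupe, 37 mm diameter, 33 mm tall, standing on the worktop; a bystander. Origin under its middle.
Things that resemble listed ones, but are neither listed nor needed, are in the scene too. Leave any orange or pink look-alike of the part that bears vial_mid alone.

How it is judged:
On the way, in this order (a step that is already met when the one before it is completed fails the run):
1. the vial stands upright on the clamp's bed between pad and V-stop, let go, before the crank is wound (x of vial_mid in the frame of clamp between 0 and 0.055 m and y of vial_mid in the frame of clamp between -0.014 and 0.014 m and z of vial_mid in the frame of clamp between 0.046 and 0.055 m and angle between vial_mid's own z axis and vertical below 0.1 rad and contact force between the fingers and vial below 0.1 N and value of joint crank below 2.4 rad), for 0.3 s.
2. the crank has been wound round until the pad is near the vial's seat (value of joint crank above 7.5 rad), for 0.1 s.
3. the pad presses the vial into the V (contact force between pad and vial above 20 N), for 0.1 s.
At the end, for the whole second after the job is handed in: The vial stands upright (within 0.1 rad) on the clamp's bed, within 5 mm of the clamp's centre line and seated in the V (its axis 40 to 55 mm along the clamp's x), squeezed by the pad with 20 to 60 N; vial and crank are at rest (contact force between pad and vial between 20 and 60 N and x of vial_mid in the frame of clamp between 0.04 and 0.055 m and y of vial_mid in the frame of clamp between -0.005 and 0.005 m and z of vial_mid in the frame of clamp between 0.046 and 0.055 m and angle between vial_mid's own z axis and vertical below 0.1 rad and linear speed of vial below 0.02 m/s and velocity of joint crank between -0.05 and 0.05 rad/s); the robot touches nothing.
It fails at once if the vial is crushed (squeezed with more than 90 N) (contact force between pad and vial above 90 N).
It fails at once if the grip is let go half-way (between 2.5 and 7.5 rad of the crank) (value of joint crank between 2.5 and 7.5 rad and contact force between the fingers and grip below 0.01 N).
It fails at once if the loupe is shoved away (more than 30 mm) (distance of loupe from where it was at the start of the episode above 0.03 m).
It also fails if it takes over 67 s, if anything falls off the work surface, if the arm or the gripper's body presses on something with over 40 N, if the wrist force passes 120 N, or if a joint passes its speed limit or range.

### The arm

A 6-joint arm with a two-finger parallel gripper is mounted at the origin on a cart in front of the work surface, level with it; the furniture and walls round the work are solid. World frame = base frame: x ahead of the robot, y to its left, z up, the work surface at z = 0. Lengths are in m, angles in rad, forces in N, time in s.
With the tool pointing down it reaches from about 0.35 to 0.925 m from the base axis. Payload 6.4 kg.
Tool frame: the origin (TCP) lies between the finger pads; the fingertips stand 22 mm ahead of it and the grasp point (between the pads) lies 3 mm ahead of it (env.tips_ahead is the distance from the TCP to the fingertips, in m); y points along the fingers, z is the direction in which the jaws open and shut, and the axes are right-handed (so a half turn about y gives the same grasp; the last joint's range is limited). The gripper opens to 85 mm and grips with 20 to 120 N. Pads are 22 mm wide; open, the fingers measure 114 mm over their backs; the gripper's body (76 mm by 85 mm) begins 54 mm behind the grasp point. The pads swing forward as they close: fully open they stand 13 mm farther back than shut.
Start: joints at [-1.422, 0.245, 1.558, -0, 1.339, -0.174], TCP at [0.206, -0.616, 0.253] pointing down, gripper open.
Joint ranges: [-3.13, 3.13], [-1.02, 2.26], [0.13, 2.54], [-0.95, 4.09], [0.21, 2.88], [-2.74, 2.74]. Speed limits (rad/s): [2.57, 2.57, 3.14, 3.14, 3.14, 3.14].

### API

Orientations are given as [roll, pitch, yaw] about the fixed x, y, z axes, in that order (R = Rz(yaw) Ry(pitch) Rx(roll)).
In Python, from cell import sensors, optics, sign_off, env gives the robot as it stands. The module is installed in compiled form; this text tells all that it offers.
- The arm moves only by the shell command python3 -m jog 'ROWS' [FORCE]. ROWS is text: rows parted by semicolons, each of 5 numbers parted by spaces: the shift along the tool's x, y, z in m, then the turn about the tool's y in degrees, then the finger opening in m, from 0 to 0.0854. A call has 1 to 12 rows; each row is the pose to reach, as a shift and turn from the pose commanded when the call began, along the tool's axes at that moment; what a row does not reach only later rows make up. A row lasts 1/12 s, in which the tool goes at most 41.7 mm and 7.16 degrees, less where a joint would pass 70% of its speed; a pose out of reach is approached as far as the arm can. A call with a gripper value outside its range is refused whole. The fingers move at their own pace and stop on an object; FORCE is the grip in N (left out, the last holds). Time passes only in rows, so rows that repeat a pose let the fingers close. It gives the time, the measured TCP pose, the force and the opening at its end, in the units of the state.
- sensors.get_state(): the state, without advancing time (a new reading comes with each control period).
- optics.grab_frame(name): name is "scene" or "top" or "wrist"; returns a dict with "pixels" (384x512x3 uint8, red, green, blue), "fx", "fy", "cx", "cy" (pixels), "rvec" (rotation vector, rad) and "tvec" (3), from world to camera coordinates, as OpenCV has them. Camera axes: x right, y down, z forward; pixel columns grow to the right and rows downward; lengths in m; the calibration is good to about 2 mm. A picture is of the moment at which its call begins. There is no depth.
- sign_off(): hands the job in, once; it reports no verdict.
The state is a dict: "t": time; "qpos": joint angles; "qvel": joint speeds; "joint_efforts": joint torques, N m; "eef_pos": TCP position; "eef_rot": TCP orientation; "force": force on the tool from outside, world axes, zero at the start; "wrist_torque": the same for the moment, N m; "width": finger opening in m.
Only numpy, scipy, OpenCV 4.12 (cv2) and the standard library are available. Lean on these libraries where they do the work, as an engineer would, in place of code of your own. Each camera call takes 0.05 s, during which the arm holds its last target.

## Working session

There is one attempt and no reset: what is moved stays moved. The work goes in short steps, Python scripts to look and compute and a shell command to move; the robot and the scene stay as the last step left them, time stands still between calls to the robot, and variables do not carry over. Pictures are saved under pics/ and viewed, and the job is handed in when it is done.

```bash
mkdir -p pics; ls; python3 - <<'E'
from cell import sensors, optics, env
import cv2,numpy as np
s=sensors.get_state()
for k,v in s.items(): print(k,np.round(v,4))
for n in ["scene","top","wrist"]:
    f=optics.grab_frame(n); cv2.imwrite(f"pics/{n}0.png",f["pixels"][:,:,::-1])
    print(n,f["fx"],f["fy"],f["cx"],f["cy"],f["rvec"],f["tvec"])
E
```

```text
pics
t 0.0
qpos [-1.4221  0.2458  1.559  -0.      1.3387 -0.1741]
qvel [-0.0005 -0.0007  0.0017 -0.001   0.0004  0.0006]
joint_efforts [ 3.00000e-04 -4.29509e+01 -3.26125e+01 -1.00000e-04  5.40000e-03
 -0.00000e+00]
eef_pos [ 0.2061 -0.6159  0.2522]
eef_rot [-1.5727e+00  3.0000e-04 -2.8188e+00]
force [ 0.1678  0.179  -0.1036]
wrist_torque [ 0.0192  0.0293 -0.014 ]
width 0.0853
scene 414.16361238479067 414.16361238479067 262.16919534332567 193.79857800365022 [ 0.92541656 -2.47761625  1.06396856] [0.28721168 0.48789865 0.9724467 ]
top 346.40892652413595 346.40892652413595 257.6019448363265 197.83186374321053 [ 2.17540849 -2.18606536  0.08142716] [-0.19196363  0.58424667  1.11730003]
wrist 297.3217562057786 297.3217562057786 252.16876403498654 190.93128288703494 [-2.32321256  1.66977265  0.28025129] [-0.64935031 -0.04302394  0.38002887]
```

View pics/scene0.png

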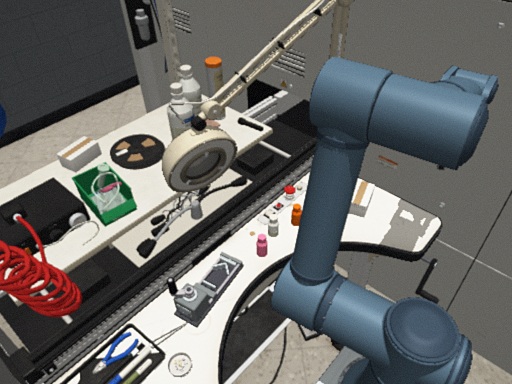

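View pics/top0.png

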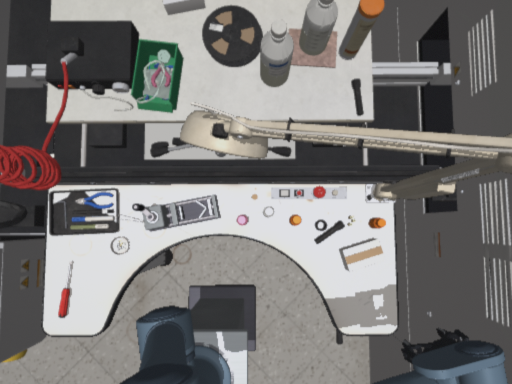

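View pics/wrist0.png

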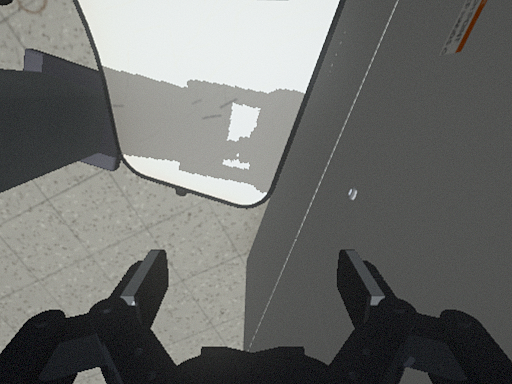

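```bash
python3 - <<'E'
import cv2
a=cv2.imread('pics/top0.png')[175:255,110:310]; cv2.imwrite('pics/topc.png',cv2.resize(a,None,fx=4,fy=4,interpolation=cv2.INTER_CUBIC))
a=cv2.imread('pics/scene0.png')[170:330,160:320]; cv2.imwrite('pics/scenec.png',cv2.resize(a,None,fx=3.7,fy=3.7,interpolation=cv2.INTER_CUBIC))
E
```

```text
(no output)
```

View pics/topc.png

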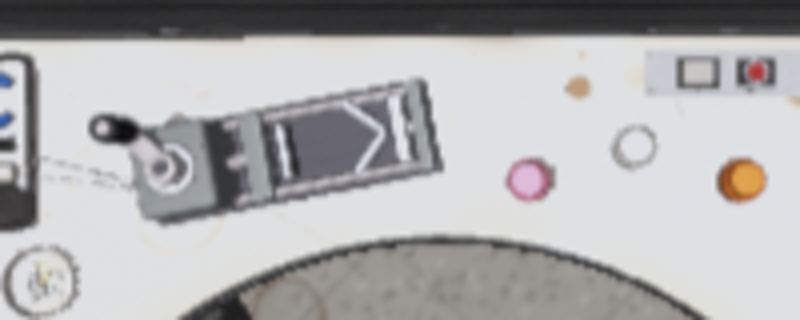

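View pics/scenec.png

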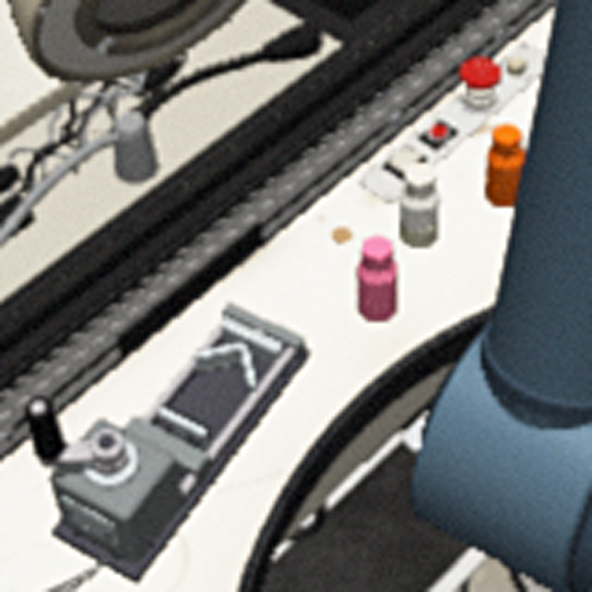

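```bash
cat > h.py <<'E'
import numpy as np,cv2
from cell import sensors, optics, env
def cam(f):
    R=cv2.Rodrigues(np.array(f["rvec"],float))[0]; t=np.array(f["tvec"],float)
    return R,t
def ray(f,u,v,z):
    R,t=cam(f); d=R.T@np.array([(u-f["cx"])/f["fx"],(v-f["cy"])/f["fy"],1]); c=-R.T@t
    return c+d*(z-c[2])/d[2]
def proj(f,p):
    R,t=cam(f); q=R@np.array(p)+t; return np.array([f["fx"]*q[0]/q[2]+f["cx"],f["fy"]*q[1]/q[2]+f["cy"]])
E
python3 - <<'E'
from h import *
f=optics.grab_frame("top"); g=optics.grab_frame("scene")
c=lambda x,y:(110+x/4,175+y/4)
s=lambda x,y:(160+x/3.7,170+y/3.7)
print("vial top",ray(f,*c(635,147),.08),"scene captop",ray(g,*s(420,172),.08),"foot",ray(g,*s(420,240),0.0))
print("pink top",ray(f,*c(529,180),.08)); print("loupe",ray(f,321,225,.033))
print("hub top",ray(f,*c(168,166),.105), ray(g,*s(110,447),.105))
print("grip top",ray(f,*c(103,128),.15), ray(g,*s(40,405),.15))
print("end corners top", [ray(f,*c(*p),.033) for p in [(420,80),(440,163)]])
print("scene end corners", [ray(g,*s(*p),.033) for p in [(230,305),(307,350)]])
print("housing corners",[ray(f,*c(*p),.076) for p in [(150,222),(214,205),(205,118)]])
print("lamp",ray(f,225,135,.4), -cam(f)[0].T@cam(f)[1])
E
```

```text
vial top [ 0.53520843 -0.22945061  0.08      ] scene captop [ 0.53523815 -0.2301426   0.08      ] foot [ 0.53058223 -0.22546092  0.        ]
pink top [ 0.50997528 -0.1469175   0.08      ]
loupe [ 0.49322945 -0.39967073  0.033     ]
hub top [0.52157769 0.12631147 0.105     ] [0.51366681 0.13396738 0.105     ]
grip top [0.54836804 0.16043709 0.15      ] [0.54843471 0.15898155 0.15      ]
end corners top [array([ 0.59243331, -0.0559194 ,  0.033     ]), array([ 0.52473347, -0.07247791,  0.033     ])]
scene end corners [array([ 0.58525077, -0.04756895,  0.033     ]), array([ 0.50592447, -0.05558406,  0.033     ])]
housing corners [array([0.47881355, 0.14843653, 0.076     ]), array([0.49176901, 0.09878268, 0.076     ]), array([0.55970473, 0.1069354 , 0.076     ])]
lamp [ 0.69483451 -0.12376883  0.4       ] [ 0.49533227 -0.19758671  1.15851587]
```

```bash
python3 - <<'E'
from h import *
f=optics.grab_frame("top"); g=optics.grab_frame("scene")
def P(f):
    R,t=cam(f); K=np.array([[f["fx"],0,f["cx"]],[0,f["fy"],f["cy"]],[0,0,1]]); return K@np.c_[R,t]
for a,b in [((225,133),(200,160)),((182,137),(165,185)),((268,150),(235,140))]:
    X=cv2.triangulatePoints(P(f),P(g),np.array(a,float),np.array(b,float)); print((X[:3]/X[3]).ravel())
E
python3 -m jog '0 0 0 4 0.0854; -0.03 0 -0.018 8 0.0854; -0.06 0 -0.036 8 0.0854; -0.096 0 -0.058 8 0.0854; -0.13 0 -0.078 8 0.0854; -0.165 0 -0.1 8 0.0854; -0.2 0 -0.12 8 0.0854; -0.235 0 -0.142 8 0.0854; -0.27 0 -0.163 8 0.0854; -0.3 0 -0.181 8 0.0854; -0.33 0 -0.2 8 0.0854; -0.36 0 -0.217 8 0.0854'
```

```text
[ 0.72636762 -0.11675463  0.27793116]
[0.72873101 0.00496543 0.2607084 ]
[ 0.67888866 -0.22252982  0.31150618]
t: 1.35
eef_pos: [0.4797, -0.2946, 0.2535]
eef_rot: [-1.571, 0.0, -2.958]
force: [-0.5, -0.3, 0.1]
width: 0.0854
```

```bash
python3 - <<'E'
from h import *
f=optics.grab_frame("wrist"); cv2.imwrite("pics/w1.png",f["pixels"][:,:,::-1])
s=sensors.get_state(); print(s["eef_pos"],s["eef_rot"]); print("cam pos",-cam(f)[0].T@cam(f)[1]); print(proj(f,[.535,-.2295,.08]))
f=optics.grab_frame("scene"); cv2.imwrite("pics/s1.png",f["pixels"][:,:,::-1])
E
```

```text
[ 0.48266466 -0.29065751  0.25348645] [-1.57282028  0.00298244 -2.95374615]
cam pos [ 0.56169841 -0.2795581   0.37361374]
[195.27767968 107.86707765]
```

View pics/w1.png

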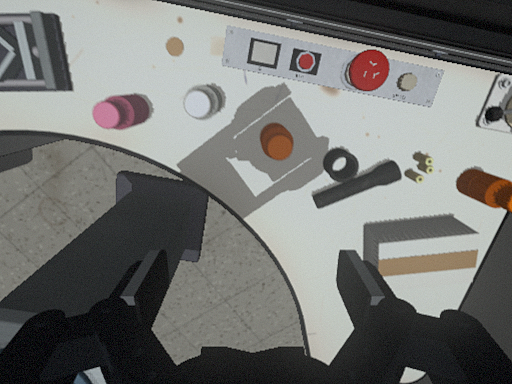

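View pics/s1.png

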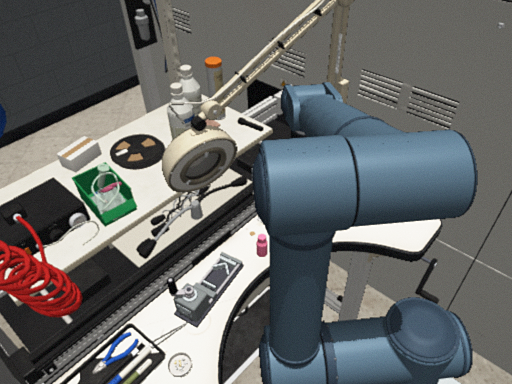

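```bash
python3 - <<'E'
import cv2
a=cv2.imread('pics/w1.png')[70:190,80:380]; cv2.imwrite('pics/w1c.png',cv2.resize(a,None,fx=2.66,fy=2.66,interpolation=cv2.INTER_CUBIC))
E
```

```text
(no output)
```

View pics/w1c.png

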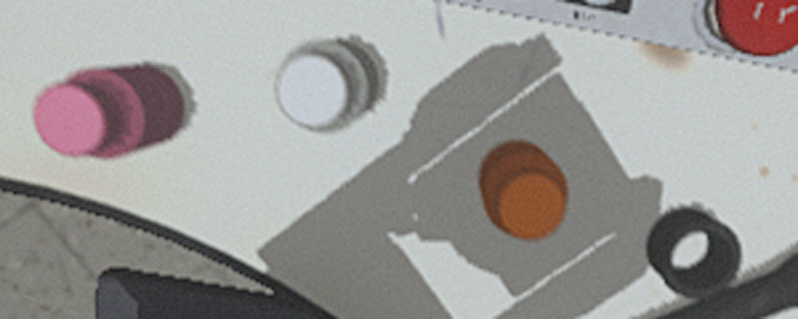

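White vial is at w1 pixel (197,104), which fits: white, ribbed cap. The pink (112,114) and orange (279,145) ones are look-alikes, and the loupe is the black ring at (341,163). Next, refine the position.

```bash
cat >> h.py <<'E'
def rows(target,yaw=None):
    """tool-axis shift to world target xyz from measured pose, turn deg to bring jaw(z) axis yaw"""
    from scipy.spatial.transform import Rotation as Rn
    s=sensors.get_state(); R=Rn.from_euler('xyz',s["eef_rot"]).as_matrix()
    d=R.T@(np.array(target)-s["eef_pos"]); jaw=np.degrees(np.arctan2(R[1,2],R[0,2]))
    print("pos",np.round(s["eef_pos"],4),"shift",np.round(d,4),"len",round(float(np.linalg.norm(d)),3),"jaw angle",round(jaw,2),"q",np.round(s["qpos"],2),"F",np.round(s["force"],1),"w",s["width"])
E
python3 - <<'E'
from h import *
f=optics.grab_frame("wrist")
p=ray(f,197.3,103.8,.08); print(p)
rows([0.535,-.230,.2534])
E
```

```text
[ 0.54018739 -0.22878001  0.08      ]
pos [ 0.4799 -0.2947  0.2533] shift [-0.0662 -0.0001 -0.0533] len 0.085 jaw angle -79.28 q [-0.75  0.04  1.78 -0.    1.32  0.63] F [-0.3  0.3  0.2] w 0.08508975571761047
```

```bash
python3 -m jog '-0.022 0 -0.018 0 0.0854; -0.044 0 -0.036 0 0.0854; -0.066 0.02 -0.053 0 0.07; -0.066 0.04 -0.053 0 0.065; -0.066 0.04 -0.053 0 0.065; -0.066 0.04 -0.053 0 0.065'; python3 - <<'E'
from h import *
f=optics.grab_frame("wrist"); cv2.imwrite("pics/w2.png",f["pixels"][:,:,::-1])
print(proj(f,[.535,-.2295,.08]),proj(f,[.535,-.2295,.0])); rows([0.535,-.2295,.048])
E
```

```text
t: 2.0
eef_pos: [0.5329, -0.2327, 0.2122]
eef_rot: [-1.573, -0.002, -2.959]
force: [0.7, -0.2, 0.6]
width: 0.0653
[248.93993798 184.45312584] [249.77906343 163.05162127]
pos [ 0.5336 -0.2334  0.2137] shift [-0.0022  0.1657 -0.0036] len 0.166 jaw angle -79.59 q [-0.61  0.13  1.77 -0.    1.25  0.78] F [-0.8 -0.3 -0. ] w 0.0651831199624749
```

View pics/w2.png

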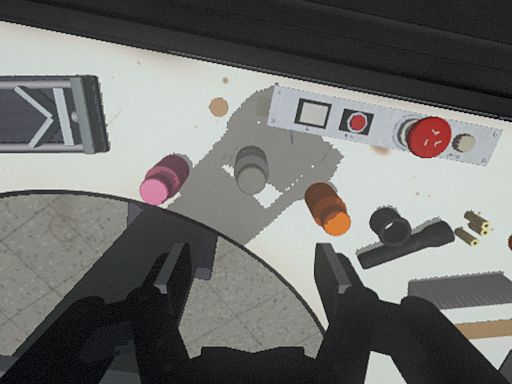

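The w2 picture shows the vial cap at (252,181) between the pads, 3 px from the prediction. I'll descend and grasp.

```bash
python3 -m jog '-0.003 0.03 -0.002 0 0.065; -0.003 0.06 -0.002 0 0.065; -0.003 0.09 -0.002 0 0.065; -0.003 0.115 -0.002 0 0.065; -0.003 0.14 -0.002 0 0.065; -0.003 0.165 -0.002 0 0.065; -0.003 0.165 -0.002 0 0.065;-0.003 0.165 -0.002 0 0.065' 30; python3 - <<'E'
from h import *
f=optics.grab_frame("wrist"); cv2.imwrite("pics/w3.png",f["pixels"][:,:,::-1])
rows([0.5365,-.231,.048])
E
```

```text
t: 2.72
eef_pos: [0.5362, -0.2308, 0.0487]
eef_rot: [-1.571, -0.001, -2.96]
force: [0.9, -0.6, 0.6]
width: 0.0653
pos [ 0.5373 -0.2313  0.0501] shift [ 0.0008  0.0021 -0.0004] len 0.002 jaw angle -79.57 q [-0.6   0.36  1.83 -0.    0.95  0.79] F [-0.2 -0.4 -0.1] w 0.06491267171975401
```

View pics/w3.png

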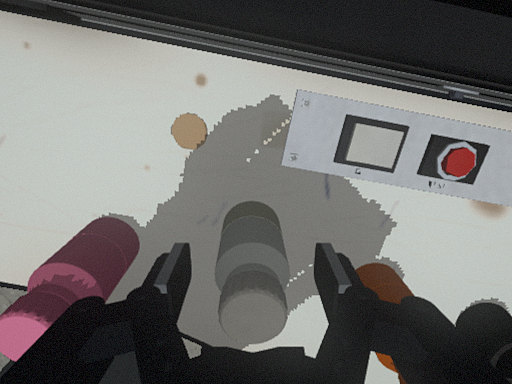

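```bash
python3 -m jog '0 0 0 0 0.03; 0 0 0 0 0.03; 0 0 0 0 0.03; 0 0 0 0 0.03; 0 0 0 0 0.03; 0 0 0 0 0.03' 30; python3 - <<'E'
from h import *
f=optics.grab_frame("wrist"); cv2.imwrite("pics/w4.png",f["pixels"][:,:,::-1])
rows([0.45,-.21,.2])
E
```

```text
t: 3.27
eef_pos: [0.5379, -0.2307, 0.0507]
eef_rot: [-1.568, 0.002, -2.958]
force: [-1.5, 0.8, 7.0]
width: 0.0334
pos [ 0.5379 -0.2307  0.0507] shift [ 0.0823 -0.1496 -0.036 ] len 0.174 jaw angle -79.49 q [-0.6   0.36  1.83 -0.    0.95  0.79] F [-3.  -0.   7.2] w 0.0336579576728257
```

View pics/w4.png

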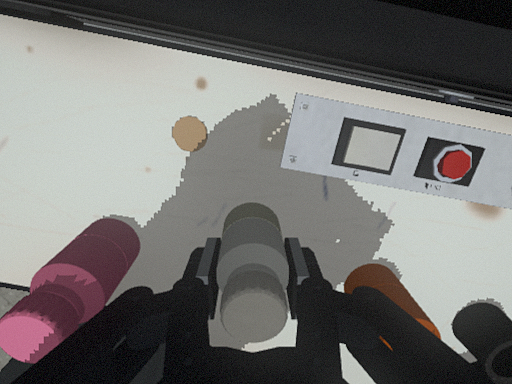

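```bash
python3 -m jog '0 -0.02 0 0 0.03; 0 -0.05 0 0 0.03; 0.02 -0.08 0 0 0.03; 0.05 -0.11 0 0 0.03; 0.08 -0.13 -0.02 0 0.03; 0.075 -0.13 -0.06 0 0.03; 0.07 -0.13 -0.1 0 0.03; 0.062 -0.13 -0.14 0 0.03; 0.055 -0.13 -0.18 0 0.03; 0.05 -0.13 -0.22 0 0.03; 0.043 -0.13 -0.26 0 0.03; 0.043 -0.13 -0.26 0 0.03'; python3 - <<'E'
from h import *
import time
f=optics.grab_frame("wrist"); cv2.imwrite("pics/w5.png",f["pixels"][:,:,::-1])
f=optics.grab_frame("wrist"); cv2.imwrite("pics/w5.png",f["pixels"][:,:,::-1])
import pickle; pickle.dump(f,open("w5.pkl","wb"))
rows([0.5387,.019,.2])
o=np.array([.5335,.0465]);d=np.array([.18,-.984]);n=np.array([.984,.18])
for x,y,z in [(119,40,10),(119,-40,10),(-119,40,10),(-119,-40,10),(28,0,10)]:
    q=o+d*x/1e3+n*y/1e3; print(x,y,proj(f,[*q,z/1e3]).round(1))
E
```

```text
t: 4.32
eef_pos: [0.446, 0.0237, 0.1787]
eef_rot: [-1.573, 0.001, -2.951]
force: [-0.2, -1.0, -0.6]
width: 0.0338
pos [0.4469 0.0194 0.1789] shift [-0.0902 -0.021   0.0175] len 0.094 jaw angle -79.28 q [-0.21 -0.16  2.12 -0.    1.18  1.17] F [ 0.3 -0.5 -0.4] w 0.03338200405671289
119 40 [379.5  33.6]
119 -40 [367.  127.1]
-119 40 [105.3  30.5]
-119 -40 [117.9 124.5]
28 0 [273.3  81.5]
```

View pics/w5.png

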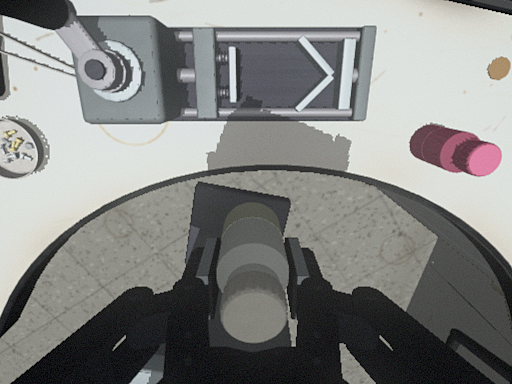

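```bash
python3 - <<'E'
import cv2
a=cv2.imread('pics/w5.png')[0:140,40:400]; cv2.imwrite('pics/w5c.png',cv2.resize(a,None,fx=2.2,fy=2.2,interpolation=cv2.INTER_CUBIC))
E
```

```text
(no output)
```

View pics/w5c.png

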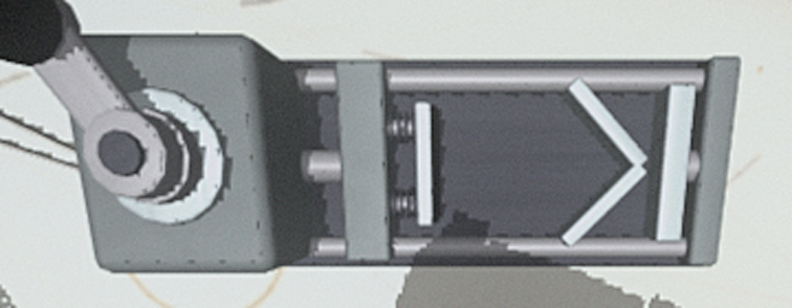

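```bash
python3 - <<'E'
from h import *
import pickle; f=pickle.load(open("w5.pkl","rb"))
c=lambda x,y:(40+x/2.2,y/2.2)
pts={"hub":(121,152,.105),"padT":(433,103,.033),"padB":(433,225,.033),"apex":(645,165,.033),"rodT0":(395,78,.023),"rodT1":(700,79,.023),"rodB0":(395,246,.023),"rodB1":(640,246,.023),"Hrt":(243,36,.076),"Hrb":(275,270,.076),"Hlt":(78,38,.076),"Hlb":(100,270,.076),"Et":(740,58,.033),"Eb":(717,265,.033),"wingT":(571,85,.033),"wingB":(566,241,.033)}
o=np.array([.5335,.0465]);d=np.array([.18,-.984]);n=np.array([.984,.18])
for k,(x,y,z) in pts.items():
    p=ray(f,*c(x,y),z); q=p[:2]-o; print(k,p.round(4),(q@d*1e3).round(1),(q@n*1e3).round(1))
E
```

```text
hub [0.5216 0.1322 0.105 ] -86.4 3.7
padT [0.5579 0.0551 0.033 ] -4.0 25.6
padB [0.5154 0.0476 0.033 ] -4.3 -17.6
apex [ 0.5522 -0.0276  0.033 ] 76.3 5.1
rodT0 [0.5648 0.0713 0.023 ] -18.8 35.2
rodT1 [ 0.5863 -0.042   0.023 ] 96.6 36.1
rodB0 [0.5039 0.0618 0.023 ] -20.4 -26.4
rodB1 [ 0.5229 -0.0365  0.023 ] 79.8 -25.4
Hrt [0.5603 0.1112 0.076 ] -58.9 38.0
Hrb [0.4933 0.0951 0.076 ] -55.1 -30.8
Hlt [0.5503 0.1598 0.076 ] -108.5 37.0
Hlb [0.4822 0.1525 0.076 ] -113.6 -31.4
Et [ 0.5935 -0.0513  0.033 ] 107.0 41.4
Eb [ 0.5219 -0.0659  0.033 ] 108.5 -31.7
wingT [0.5734 0.0065 0.033 ] 46.5 32.1
wingB [ 0.5194 -0.0048  0.033 ] 47.9 -23.1
```

```bash
python3 - <<'E'
from h import *
rows([0.5427,.0213,.12])
rows([0.5427,.0213,.0607])
f=optics.grab_frame("wrist")
rows([0.5427,.0213,.0607])
E
```

```text
pos [0.4469 0.0194 0.1789] shift [-0.0944  0.059   0.0159] len 0.112 jaw angle -79.28 q [-0.21 -0.16  2.12 -0.    1.18  1.17] F [ 0.3 -0.5 -0.4] w 0.03338200405671289
pos [0.4469 0.0194 0.1789] shift [-0.0944  0.1183  0.0159] len 0.152 jaw angle -79.28 q [-0.21 -0.16  2.12 -0.    1.18  1.17] F [ 0.3 -0.5 -0.4] w 0.03338200405671289
pos [0.4471 0.0183 0.1788] shift [-0.0944  0.1183  0.0145] len 0.152 jaw angle -79.42 q [-0.21 -0.16  2.12 -0.    1.18  1.17] F [-0.7 -0.3 -0.8] w 0.03399745506233396
```

```bash
python3 -m jog '-0.025 0 0.004 0 0.03; -0.05 0 0.008 0 0.03; -0.075 0 0.012 0 0.03; -0.0945 0.02 0.0155 0 0.03; -0.0945 0.05 0.0155 0 0.03; -0.0945 0.08 0.0155 0 0.03; -0.0945 0.095 0.0155 0 0.03; -0.0945 0.105 0.0155 0 0.03; -0.0945 0.105 0.0155 0 0.03; -0.0945 0.105 0.0155 0 0.03' 30; python3 - <<'E'
from h import *
f=optics.grab_frame("wrist"); cv2.imwrite("pics/w6.png",f["pixels"][:,:,::-1])
rows([0.5427,.0213,.0607])
f=optics.grab_frame("scene"); cv2.imwrite("pics/s6.png",cv2.resize(f["pixels"][170:340,100:330,::-1],None,fx=3.4,fy=3.4))
E
```

```text
t: 5.3
eef_pos: [0.5432, 0.0189, 0.0738]
eef_rot: [-1.571, 0.0, -2.96]
force: [-1.2, -0.1, -0.4]
width: 0.0336
pos [0.5438 0.0191 0.0746] shift [ 0.0007  0.0139 -0.0024] len 0.014 jaw angle -79.58 q [-0.17  0.24  1.93  0.    0.97  1.22] F [ 0.5 -0.4  0.2] w 0.033976653836209104
```

View pics/w6.png

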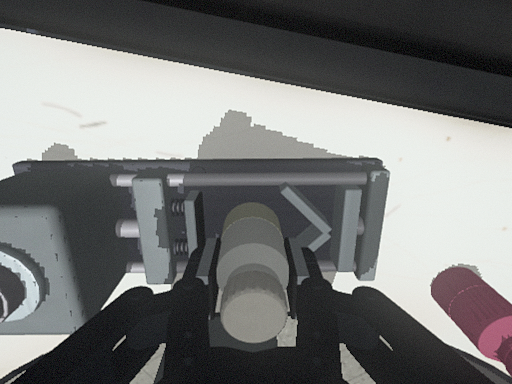

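View pics/s6.png

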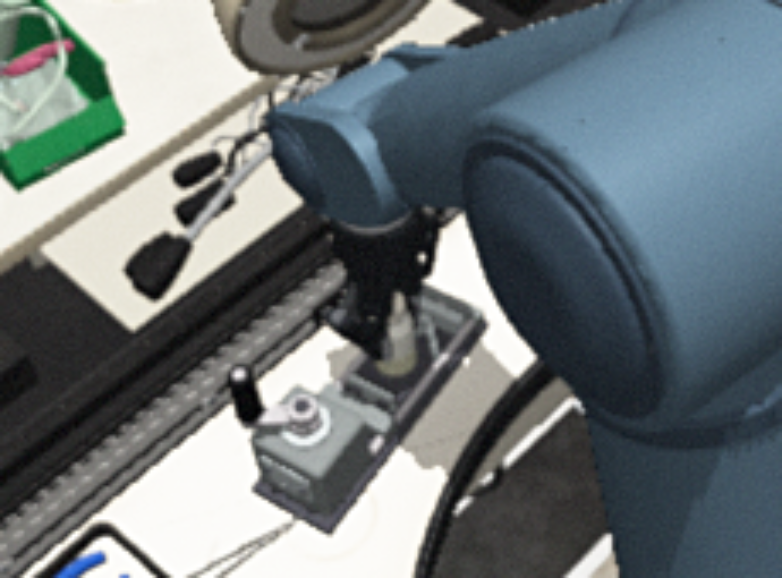

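```bash
python3 -m jog '0 0.004 -0.002 0 0.03; 0 0.008 -0.002 0 0.03; 0 0.011 -0.002 0 0.03; 0 0.0125 -0.002 0 0.03; 0 0.0125 -0.002 0 0.03; 0 0.0125 -0.002 0 0.03' 30
```

```text
t: 5.9
eef_pos: [0.5424, 0.022, 0.0608]
eef_rot: [-1.571, 0.0, -2.958]
force: [-0.4, 1.4, 0.7]
width: 0.0337
```

```bash
python3 -m jog '0 0.001 0 0 0.03; 0 0.0015 0 0 0.03; 0 0.0015 0 0 0.03; 0 0.0015 0 0 0.03' 30
```

```text
t: 6.23
eef_pos: [0.5427, 0.0221, 0.0607]
eef_rot: [-1.571, -0.0, -2.958]
force: [-4.2, 0.4, 9.9]
width: 0.0338
```

```bash
python3 -m jog '0 -0.0005 0 0 0.06; 0 -0.0005 0 0 0.06; 0 -0.0005 0 0 0.06; 0 -0.0005 0 0 0.06; 0 -0.0005 0 0 0.06; 0 -0.0005 0 0 0.06'; python3 - <<'E'
from h import *
f=optics.grab_frame("wrist"); cv2.imwrite("pics/w7.png",f["pixels"][:,:,::-1])
rows([0.5427,.0213,.17])
E
```

```text
t: 6.73
eef_pos: [0.5422, 0.022, 0.0596]
eef_rot: [-1.571, -0.0, -2.958]
force: [-0.3, -0.2, 0.8]
width: 0.06
pos [0.5422 0.022  0.0596] shift [-0.0003 -0.1104  0.0007] len 0.11 jaw angle -79.51 q [-0.17  0.26  1.93  0.    0.94  1.22] F [-0.3 -0.3 -0.4] w 0.06022974216071718
```

View pics/w7.png

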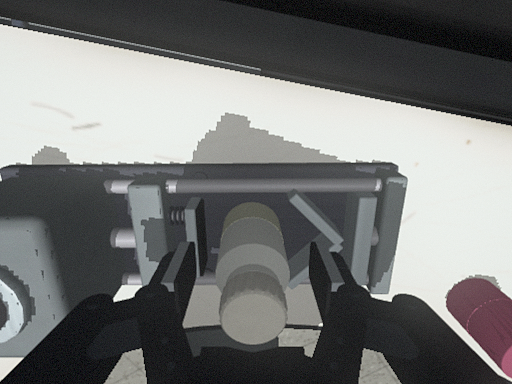

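```bash
python3 -m jog '0 -0.02 0 0 0.06; 0 -0.05 0 0 0.06; 0 -0.085 0 0 0.06; 0.01 -0.12 -0.01 0 0.06; 0.03 -0.15 -0.03 0 0.06; 0.05 -0.16 -0.06 0 0.06; 0.06 -0.16 -0.09 0 0.06; 0.06 -0.16 -0.12 0 0.06;0.06 -0.16 -0.12 0 0.06;0.06 -0.16 -0.12 0 0.06'; python3 - <<'E'
from h import *
import pickle
f=optics.grab_frame("wrist"); cv2.imwrite("pics/w8.png",f["pixels"][:,:,::-1]); pickle.dump(f,open("w8.pkl","wb"))
rows([0.5484,.16,.2])
E
```

```text
t: 7.62
eef_pos: [0.4611, 0.13, 0.2199]
eef_rot: [-1.57, 0.0, -2.956]
force: [0.3, 0.5, 0.6]
width: 0.0603
pos [0.4614 0.1291 0.2198] shift [-0.0912  0.0198 -0.0144] len 0.094 jaw angle -79.44 q [ 0.04 -0.13  2.01 -0.    1.26  1.42] F [ 0.5 -0.2 -0.3] w 0.05968686036372989
```

View pics/w8.png

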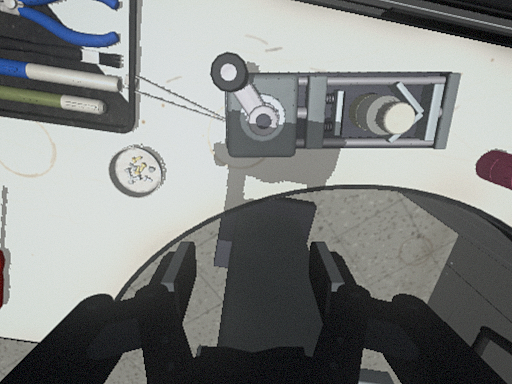

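```bash
python3 - <<'E'
from h import *
import pickle; f=pickle.load(open("w8.pkl","rb"))
a=f["pixels"][40:170,200:330,::-1]; cv2.imwrite('pics/w8c.png',cv2.resize(a,None,fx=4.5,fy=4.5,interpolation=cv2.INTER_CUBIC))
print("grip",ray(f,229,71.5,.15),"hub",ray(f,264,120,.105))
E
```

```text
grip [0.55010684 0.16054285 0.15      ] hub [0.52245854 0.1319841  0.105     ]
```

View pics/w8c.png

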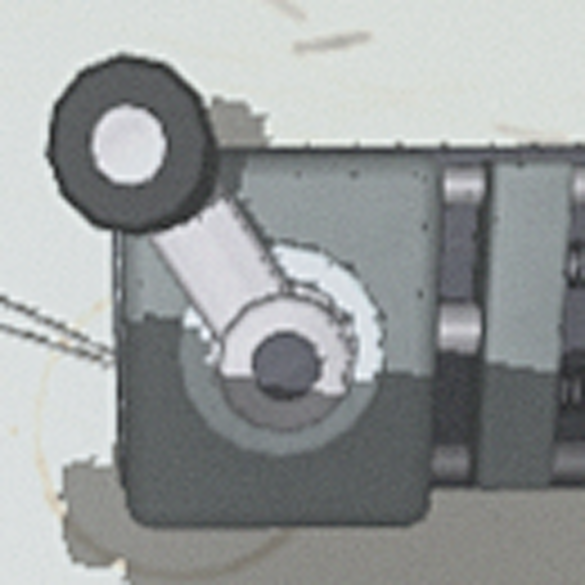

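```bash
python3 -m jog '-0.025 0 -0.004 0 0.06; -0.05 0 -0.008 0 0.06; -0.075 0 -0.012 0 0.06; -0.092 0.01 -0.0148 0 0.06; -0.092 0.02 -0.0148 0 0.06; -0.092 0.02 -0.0148 0 0.06; -0.092 0.02 -0.0148 0 0.06'; python3 - <<'E'
from h import *
import pickle
f=optics.grab_frame("wrist"); cv2.imwrite("pics/w9.png",f["pixels"][:,:,::-1]); pickle.dump(f,open("w9.pkl","wb"))
rows([0.5495,.1605,.127]); print(proj(f,[.5495,.1605,.15]))
E
```

```text
t: 8.25
eef_pos: [0.5482, 0.1593, 0.1982]
eef_rot: [-1.571, -0.004, -2.96]
force: [0.3, -0.3, 0.6]
width: 0.0602
pos [0.5484 0.1595 0.1991] shift [-0.0014  0.0721 -0.0008] len 0.072 jaw angle -79.56 q [ 0.08  0.12  1.81 -0.    1.22  1.47] F [-0.2  0.3  0.5] w 0.06019631613240248
[250.26609877 227.19193195]
```

View pics/w9.png

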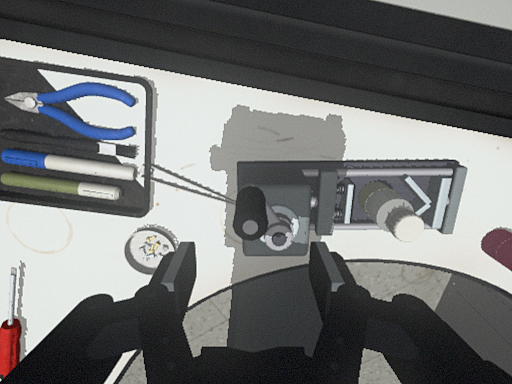

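The w9 picture shows the grip top at (250,228), matching the prediction of (250,227). The vial stands at (405,228). I'll descend over the grip.

```bash
python3 -m jog '-0.001 0.02 -0.001 0 0.06; -0.001 0.04 -0.001 0 0.06; -0.001 0.06 -0.001 0 0.06; -0.001 0.07 -0.001 0 0.06; -0.001 0.072 -0.001 0 0.06; -0.001 0.072 -0.001 0 0.06' 80; python3 -m jog '0 0 0 0 0.01; 0 0 0 0 0.01; 0 0 0 0 0.01; 0 0 0 0 0.01; 0 0 0 0 0.01; 0 0 0 0 0.01; 0 0 0 0 0.01' 80; python3 - <<'E'
from h import *
f=optics.grab_frame("wrist"); cv2.imwrite("pics/w10.png",f["pixels"][:,:,::-1])
rows([0.5495,.1605,.127])
E
```

```text
t: 8.8
eef_pos: [0.5497, 0.1613, 0.1279]
eef_rot: [-1.571, -0.001, -2.959]
force: [0.5, -0.6, -0.1]
width: 0.06
t: 9.38
eef_pos: [0.5509, 0.1614, 0.1293]
eef_rot: [-1.57, 0.002, -2.958]
force: [-2.2, -1.5, 6.0]
width: 0.0201
pos [0.5509 0.1614 0.1293] shift [0.0015 0.0023 0.0007] len 0.003 jaw angle -79.5 q [ 0.09  0.21  1.84 -0.    1.09  1.48] F [-2.2 -1.2  6.8] w 0.02038181072760543
```

View pics/w10.png

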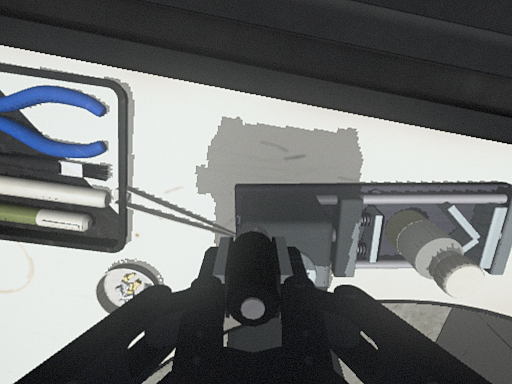

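```bash
cat >> h.py <<'E'
def circ(p0,p1,step,r=40.):
    a=np.radians(p0); out=[]
    n=int(round((p0-p1)/step))
    for i in range(1,n+1):
        p=np.radians(p0-i*step); out.append("%.1f,%.1f"%(-r*(np.sin(p)-np.sin(a)), r*(np.cos(p)-np.cos(a))))
    print("x,z mm:"," ".join(out))
def where(c=(.5217,.1322),psi=79.5):
    s=sensors.get_state(); d=s["eef_pos"][:2]-np.array(c); ph=np.degrees(np.arctan2(d[1],d[0])); F=s["force"]
    tv=np.array([d[1],-d[0]])/np.linalg.norm(d)
    print("t",round(s["t"],2),"pos",s["eef_pos"].round(4),"r",(np.linalg.norm(d)*1e3).round(1),"psi",round(ph+psi,1),"F",F.round(1),"Ftan",-(F[:2]@tv).round(1),"Frad",(F[:2]@d/np.linalg.norm(d)).round(1),"w",round(float(s["width"]),4))
E
python3 - <<'E'
from h import *
where(); circ(125,65,5)
E
```

```text
t 9.43 pos [0.5509 0.1614 0.1293] r 41.3 psi 124.6 F [-2.2 -1.2  6.8] Ftan 0.7 Frad -2.4 w 0.0204
x,z mm: -1.9,2.9 -3.5,6.0 -4.8,9.3 -5.9,12.6 -6.6,16.0 -7.1,19.5 -7.2,22.9 -7.1,26.4 -6.6,29.9 -5.9,33.3 -4.8,36.6 -3.5,39.8
```

```bash
python3 -m jog '-0.0019 0 0.0029 0 0.01; -0.0035 0 0.006 0 0.01; -0.0048 0 0.0093 0 0.01; -0.0059 0 0.0126 0 0.01; -0.0066 0 0.016 0 0.01; -0.0071 0 0.0195 0 0.01; -0.0072 0 0.0229 0 0.01; -0.0071 0 0.0264 0 0.01' 80; python3 - <<'E'
from h import *
where(); circ(85,-35,10)
E
```

```text
t: 10.1
eef_pos: [0.5623, 0.1383, 0.1293]
eef_rot: [-1.574, 0.002, -2.958]
force: [-4.5, 5.9, 7.6]
width: 0.0204
t 10.1 pos [0.5623 0.1383 0.1293] r 41.1 psi 88.1 F [-4.5  5.9  7.6] Ftan 6.6 Frad -3.6 w 0.0204
x,z mm: 1.2,6.9 3.6,13.4 7.1,19.5 11.6,24.8 16.9,29.3 22.9,32.8 29.5,35.2 36.4,36.4 43.3,36.4 50.2,35.2 56.8,32.8 62.8,29.3
```

```bash
python3 -m jog '0.0012 0 0.0069 0 0.01; 0.0036 0 0.0134 0 0.01; 0.0071 0 0.0195 0 0.01; 0.0116 -0.001 0.0248 0 0.01; 0.0169 -0.001 0.0293 0 0.01; 0.0229 -0.001 0.0328 0 0.01; 0.0295 -0.001 0.0352 0 0.01; 0.0364 -0.001 0.0364 0 0.01; 0.0433 -0.001 0.0364 0 0.01; 0.0502 -0.001 0.0352 0 0.01' 80; python3 - <<'E'
from h import *
where(); circ(-15,-135,10)
E
```

```text
t: 10.93
eef_pos: [0.5205, 0.0931, 0.1295]
eef_rot: [-1.57, 0.006, -2.959]
force: [5.9, 1.9, -2.6]
width: 0.0203
t 10.93 pos [0.5205 0.0931 0.1295] r 39.1 psi -12.3 F [ 5.9  1.9 -2.6] Ftan 5.9 Frad -2.0 w 0.0203
x,z mm: 6.6,-2.4 12.6,-5.9 17.9,-10.4 22.4,-15.7 25.9,-21.7 28.3,-28.3 29.5,-35.2 29.5,-42.1 28.3,-49.0 25.9,-55.5 22.4,-61.6 17.9,-66.9
```

```bash
python3 -m jog '0.0066 0 -0.0024 0 0.01; 0.0126 0 -0.0059 0 0.01; 0.0179 0 -0.0104 0 0.01; 0.0224 0 -0.0157 0 0.01; 0.0259 0 -0.0217 0 0.01; 0.0283 0 -0.0283 0 0.01; 0.0295 0 -0.0352 0 0.01; 0.0295 0 -0.0421 0 0.01; 0.0283 0 -0.049 0 0.01; 0.0259 0 -0.0555 0 0.01; 0.0224 0 -0.0616 0 0.01; 0.0179 0 -0.0669 0 0.01' 80; python3 - <<'E'
from h import *
where(); circ(-135,-255,10)
E
```

```text
t: 11.93
eef_pos: [0.489, 0.1549, 0.1293]
eef_rot: [-1.568, -0.001, -2.958]
force: [-2.6, -6.6, 4.8]
width: 0.02
t 11.93 pos [0.489  0.1549 0.1293] r 39.8 psi 224.7 F [-2.6 -6.6  4.8] Ftan 6.9 Frad -1.6 w 0.02
x,z mm: -5.3,-4.5 -11.4,-8.0 -17.9,-10.4 -24.8,-11.6 -31.8,-11.6 -38.6,-10.4 -45.2,-8.0 -51.2,-4.5 -56.6,-0.0 -61.1,5.3 -64.5,11.4 -66.9,17.9
```

```bash
python3 -m jog '-0.0053 0 -0.0045 0 0.01; -0.0114 0 -0.008 0 0.01; -0.0179 0 -0.0104 0 0.01; -0.0248 0 -0.0116 0 0.01; -0.0318 0 -0.0116 0 0.01; -0.0386 0 -0.0104 0 0.01; -0.0452 0 -0.008 0 0.01; -0.0512 0 -0.0045 0 0.01; -0.0566 0 0 0 0.01; -0.0611 0 0.0053 0 0.01; -0.0645 0 0.0114 0 0.01; -0.0669 0 0.0179 0 0.01' 80; python3 - <<'E'
from h import *
where(); circ(105,57,4)
f=optics.grab_frame("wrist"); cv2.imwrite("pics/w11.png",f["pixels"][:,:,::-1])
where()
E
```

```text
t: 12.93
eef_pos: [0.558, 0.1516, 0.1293]
eef_rot: [-1.574, -0.0, -2.958]
force: [-3.0, 5.6, 4.4]
width: 0.0206
t 12.93 pos [0.558  0.1516 0.1293] r 41.2 psi 107.6 F [-3.   5.6  4.4] Ftan 6.4 Frad -0.0 w 0.0206
x,z mm: -0.6,2.7 -1.1,5.5 -1.3,8.3 -1.4,11.1 -1.2,13.8 -0.9,16.6 -0.3,19.4 0.4,22.0 1.3,24.7 2.4,27.3 3.7,29.7 5.1,32.1
t 12.98 pos [0.5586 0.1505 0.1294] r 41.2 psi 105.9 F [-2.2  4.3  2.7] Ftan 4.8 Frad -0.0 w 0.0202
```

View pics/w11.png

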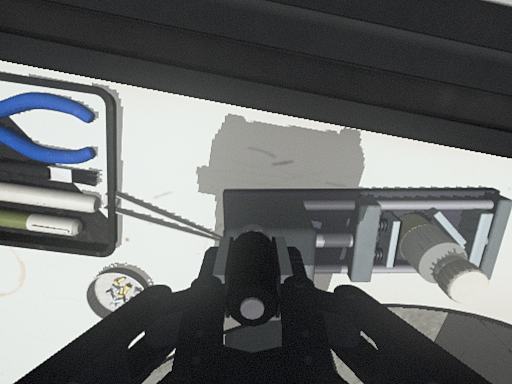

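```bash
python3 -m jog '-0.0006 0 0.0027 0 0.01; -0.0011 0 0.0055 0 0.01; -0.0013 0 0.0083 0 0.01' 80; python3 - <<'E'
from h import *
where(); circ(93,69,4)
E
```

```text
t: 13.23
eef_pos: [0.5611, 0.1437, 0.1294]
eef_rot: [-1.573, 0.002, -2.959]
force: [-0.8, 6.4, 3.0]
width: 0.0201
t 13.23 pos [0.5611 0.1437 0.1294] r 41.1 psi 95.7 F [-0.8  6.4  3. ] Ftan 6.4 Frad 1.0 w 0.0201
x,z mm: -0.0,2.8 0.1,5.6 0.4,8.4 1.0,11.1 1.7,13.8 2.6,16.4
```

```bash
python3 -m jog '0 0 0.0028 0 0.01; 0.0001 0 0.0056 0 0.01; 0.0004 0 0.0084 0 0.01' 80; python3 - <<'E'
from h import *
where(); circ(81,69,4)
E
```

```text
t: 13.48
eef_pos: [0.5625, 0.1354, 0.1294]
eef_rot: [-1.573, 0.002, -2.958]
force: [0.3, 6.4, 2.8]
width: 0.0205
t 13.48 pos [0.5625 0.1354 0.1294] r 40.9 psi 83.9 F [0.3 6.4 2.8] Ftan 6.3 Frad 0.8 w 0.0205
x,z mm: 0.5,2.7 1.3,5.4 2.2,8.1
```

```bash
python3 -m jog '0.0005 0 0.0027 0 0.01; 0.0013 0 0.0054 0 0.01; 0.0022 0 0.0081 0 0.01' 80; python3 - <<'E'
from h import *
where(); circ(69,57,4)
E
```

```text
t: 13.73
eef_pos: [0.5621, 0.1269, 0.1294]
eef_rot: [-1.573, 0.003, -2.959]
force: [2.8, 7.2, 0.6]
width: 0.0203
t 13.73 pos [0.5621 0.1269 0.1294] r 40.7 psi 72.1 F [2.8 7.2 0.6] Ftan 7.5 Frad 1.9 w 0.0203
x,z mm: 1.1,2.6 2.4,5.1 3.8,7.5
```

```bash
python3 -m jog '0.0011 0 0.0026 0 0.01; 0.0024 0 0.0051 0 0.01; 0.0038 0 0.0075 0 0.01' 80; python3 - <<'E'
from h import *
where(); circ(57,45,4)
f=optics.grab_frame("wrist"); cv2.imwrite("pics/w12.png",f["pixels"][:,:,::-1])
where()
E
```

```text
t: 13.98
eef_pos: [0.5599, 0.1187, 0.1294]
eef_rot: [-1.573, 0.004, -2.959]
force: [2.7, 6.7, 0.3]
width: 0.0206
t 13.98 pos [0.5599 0.1187 0.1294] r 40.6 psi 60.1 F [2.7 6.7 0.3] Ftan 7.2 Frad 0.3 w 0.0206
x,z mm: 1.6,2.3 3.4,4.5 5.3,6.5
t 14.03 pos [0.5598 0.1183 0.1294] r 40.6 psi 59.5 F [ 2.2  4.9 -0.6] Ftan 5.3 Frad 0.4 w 0.0201
```

View pics/w12.png

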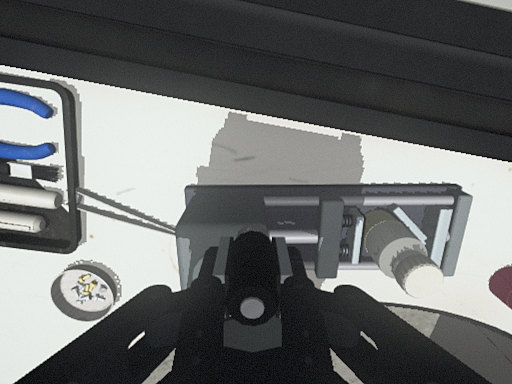

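```bash
python3 -m jog '0.0016 0 0.0023 0 0.01; 0.0034 0 0.0045 0 0.01; 0.0053 0 0.0065 0 0.01' 80; python3 - <<'E'
from h import *
where(); circ(45,33,4)
f=optics.grab_frame("wrist"); cv2.imwrite("pics/w13.png",cv2.resize(f["pixels"][170:320,290:490,::-1],None,fx=4,fy=4,interpolation=cv2.INTER_CUBIC))
where()
E
```

```text
t: 14.28
eef_pos: [0.5561, 0.1112, 0.1294]
eef_rot: [-1.572, 0.004, -2.959]
force: [3.3, 4.7, -2.0]
width: 0.0205
t 14.28 pos [0.5561 0.1112 0.1294] r 40.3 psi 48.1 F [ 3.3  4.7 -2. ] Ftan 5.7 Frad 0.4 w 0.0205
x,z mm: 2.0,1.9 4.2,3.7 6.5,5.3
t 14.33 pos [0.5559 0.1109 0.1294] r 40.3 psi 47.6 F [ 3.6  3.6 -0.5] Ftan 5.0 Frad 1.1 w 0.0202
```

View pics/w13.png

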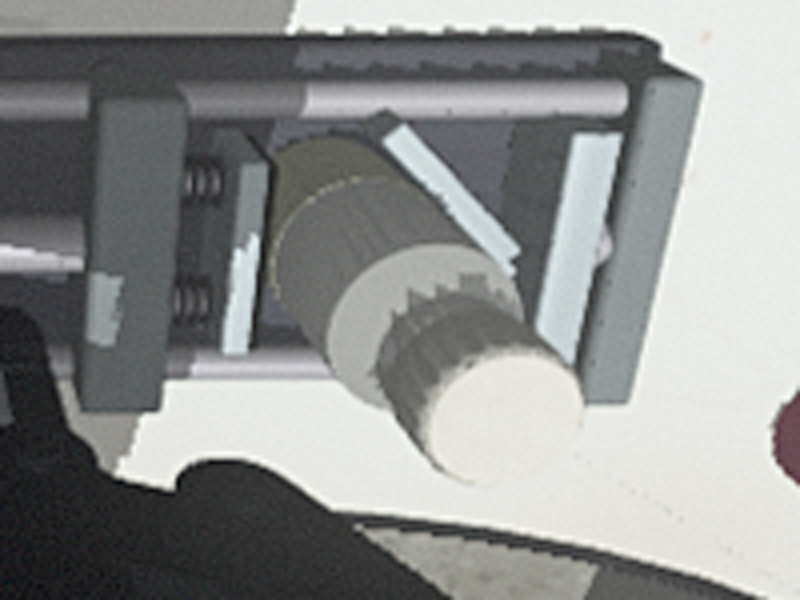

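```bash
python3 -m jog '0.002 0 0.0019 0 0.01; 0.0042 0 0.0037 0 0.01; 0.0065 0 0.0053 0 0.01' 80; python3 - <<'E'
from h import *
where(); circ(33,21,4)
f=optics.grab_frame("wrist"); cv2.imwrite("pics/w14.png",cv2.resize(f["pixels"][170:320,290:490,::-1],None,fx=4,fy=4,interpolation=cv2.INTER_CUBIC))
where()
E
```

```text
t: 14.58
eef_pos: [0.5508, 0.1047, 0.1294]
eef_rot: [-1.572, 0.005, -2.959]
force: [4.1, 4.5, -0.9]
width: 0.0201
t 14.58 pos [0.5508 0.1047 0.1294] r 40.0 psi 36.1 F [ 4.1  4.5 -0.9] Ftan 6.1 Frad -0.1 w 0.0201
x,z mm: 2.4,1.4 4.9,2.7 7.5,3.8
t 14.63 pos [0.5505 0.1044 0.1294] r 40.0 psi 35.5 F [3.5 2.9 0. ] Ftan 4.5 Frad 0.5 w 0.0199
```

View pics/w14.png

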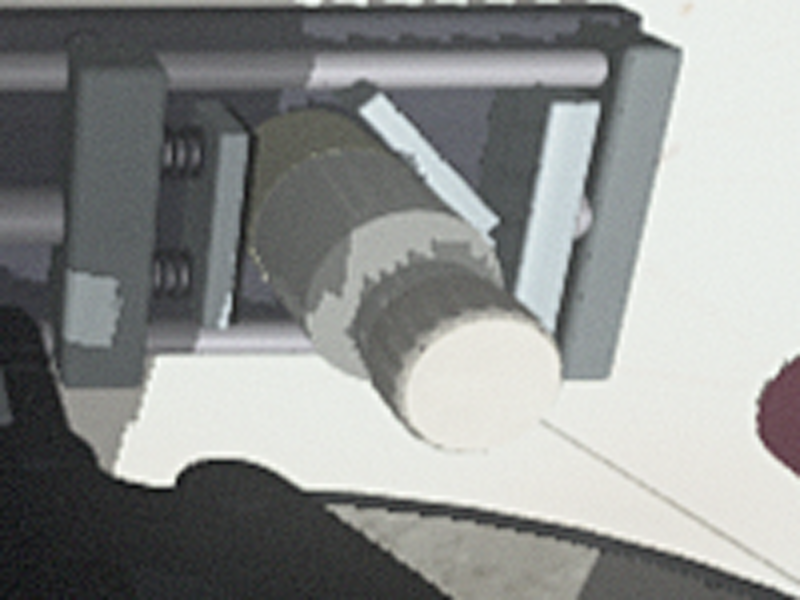

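```bash
python3 -m jog '0.0024 0 0.0014 0 0.01; 0.0049 0 0.0027 0 0.01; 0.0075 0 0.0038 0 0.01' 80; python3 - <<'E'
from h import *
where(); circ(21,9,4)
E
```

```text
t: 14.88
eef_pos: [0.5442, 0.0994, 0.1295]
eef_rot: [-1.572, 0.005, -2.959]
force: [5.1, 3.5, -1.7]
width: 0.0203
t 14.88 pos [0.5442 0.0994 0.1295] r 39.8 psi 24.0 F [ 5.1  3.5 -1.7] Ftan 6.2 Frad -0.0 w 0.0203
x,z mm: 2.6,0.9 5.3,1.6 8.1,2.2
```

```bash
python3 -m jog '0.0026 0 0.0009 0 0.01; 0.0053 0 0.0016 0 0.01; 0.0081 0 0.0022 0 0.01' 80; python3 - <<'E'
from h import *
where(); circ(9,-3,4)
f=optics.grab_frame("wrist"); cv2.imwrite("pics/w15.png",cv2.resize(f["pixels"][150:300,290:490,::-1],None,fx=4,fy=4,interpolation=cv2.INTER_CUBIC))
where()
E
```

```text
t: 15.13
eef_pos: [0.5368, 0.0957, 0.1295]
eef_rot: [-1.571, 0.005, -2.959]
force: [5.6, 3.3, -1.2]
width: 0.0199
t 15.13 pos [0.5368 0.0957 0.1295] r 39.5 psi 12.0 F [ 5.6  3.3 -1.2] Ftan 6.5 Frad -0.9 w 0.0199
x,z mm: 2.8,0.3 5.6,0.5 8.4,0.4
t 15.18 pos [0.5365 0.0955 0.1294] r 39.5 psi 11.4 F [ 4.9  3.1 -1.5] Ftan 5.7 Frad -1.0 w 0.0204
```

View pics/w15.png

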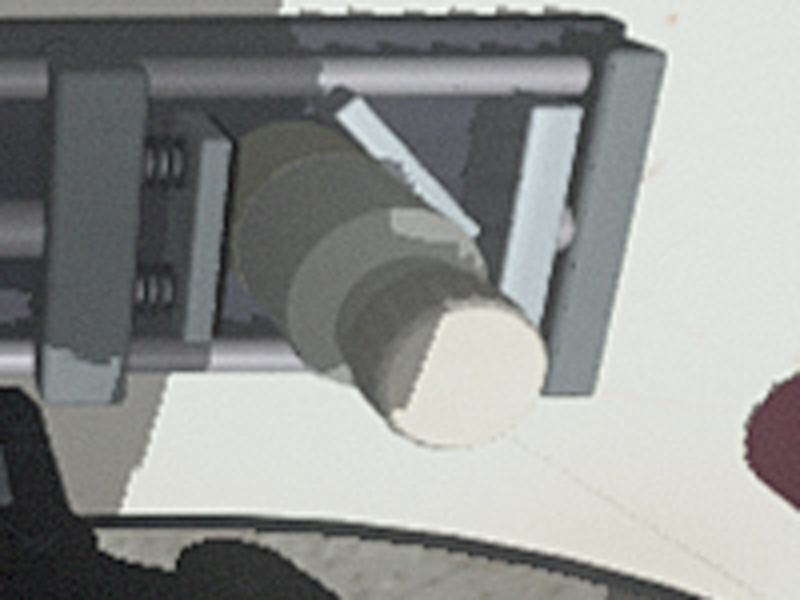

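```bash
python3 -m jog '0.0028 0 0.0003 0 0.01; 0.0056 0 0.0005 0 0.01; 0.0084 0 0.0004 0 0.01' 80; python3 - <<'E'
from h import *
where(); circ(-3,-15,4)
E
```

```text
t: 15.43
eef_pos: [0.5289, 0.0936, 0.1295]
eef_rot: [-1.571, 0.006, -2.959]
force: [7.4, 3.6, -3.2]
width: 0.0204
t 15.43 pos [0.5289 0.0936 0.1295] r 39.3 psi 0.1 F [ 7.4  3.6 -3.2] Ftan 7.9 Frad -2.2 w 0.0204
x,z mm: 2.8,-0.2 5.5,-0.7 8.3,-1.3
```

```bash
python3 -m jog '0.0028 0 -0.0002 0 0.01; 0.0055 0 -0.0007 0 0.01; 0.0083 0 -0.0013 0 0.01' 80; python3 - <<'E'
from h import *
where(); circ(-15,-27,4)
f=optics.grab_frame("wrist"); cv2.imwrite("pics/w16.png",cv2.resize(f["pixels"][150:300,290:490,::-1],None,fx=4,fy=4,interpolation=cv2.INTER_CUBIC))
where()
E
```

```text
t: 15.68
eef_pos: [0.5208, 0.0931, 0.1294]
eef_rot: [-1.57, 0.007, -2.959]
force: [8.7, 2.1, -4.1]
width: 0.0203
t 15.68 pos [0.5208 0.0931 0.1294] r 39.1 psi -11.9 F [ 8.7  2.1 -4.1] Ftan 8.7 Frad -2.3 w 0.0203
x,z mm: 2.7,-0.8 5.3,-1.8 7.8,-3.0
t 15.73 pos [0.5204 0.0931 0.1295] r 39.1 psi -12.4 F [ 6.5  2.  -3.4] Ftan 6.4 Frad -2.2 w 0.0201
```

View pics/w16.png

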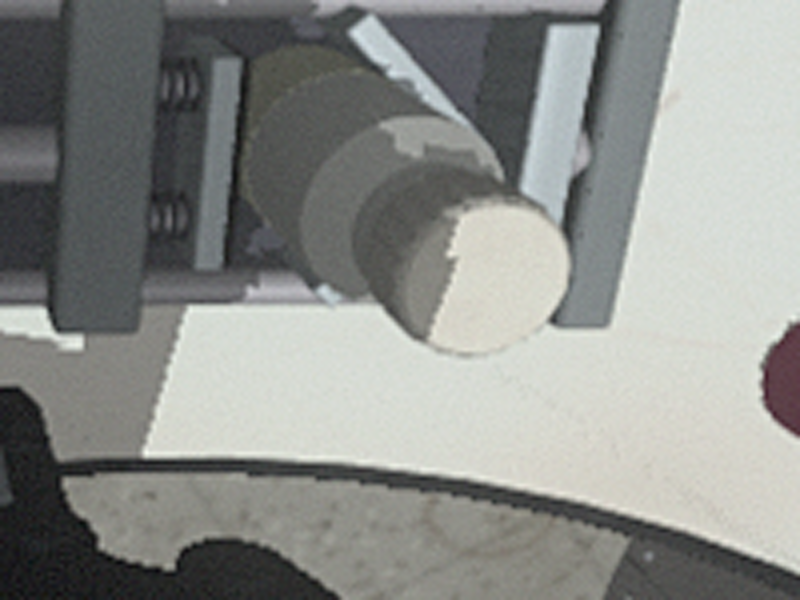

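```bash
python3 -m jog '0.0027 0 -0.0008 0 0.01; 0.0053 0 -0.0018 0 0.01; 0.0078 0 -0.003 0 0.01' 80; python3 - <<'E'
from h import *
where(); circ(-27,-39,4)
f=optics.grab_frame("wrist"); cv2.imwrite("pics/w17.png",cv2.resize(f["pixels"][150:300,290:490,::-1],None,fx=4,fy=4,interpolation=cv2.INTER_CUBIC))
where()
E
```

```text
t: 15.98
eef_pos: [0.5128, 0.0942, 0.1295]
eef_rot: [-1.569, 0.007, -2.959]
force: [10.4, 0.2, -6.0]
width: 0.0204
t 15.98 pos [0.5128 0.0942 0.1295] r 39.0 psi -23.6 F [10.4  0.2 -6. ] Ftan 10.1 Frad -2.6 w 0.0204
x,z mm: 2.4,-1.4 4.8,-2.9 7.0,-4.6
t 16.03 pos [0.5125 0.0944 0.1295] r 38.9 psi -24.2 F [ 7.2  0.2 -5.5] Ftan 6.9 Frad -1.9 w 0.0201
```

View pics/w17.png

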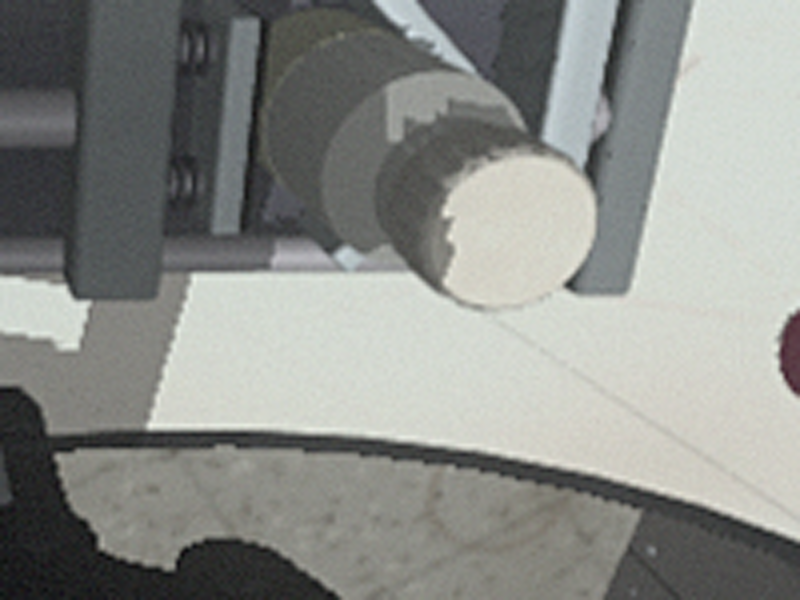

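Pull has risen 6.5 → 7.9 → 8.7 → 10.1 N over the last steps, at the expected slope, and the pad's spring gap has shrunk visibly. That is about 40 N of squeeze, so I'll let go.

```bash
python3 -m jog '0 0 0 0 0.05; 0 0 0 0 0.05; 0 0 0 0 0.05; 0 0 0 0 0.05; 0 0 0 0 0.05; 0 -0.02 0 0 0.05; 0 -0.05 0 0 0.05; 0 -0.08 0 0 0.05; 0.02 -0.1 0 0 0.05; 0.05 -0.1 0 0 0.05; 0.08 -0.1 0 0 0.05; 0.08 -0.1 0 0 0.05'; python3 - <<'E'
from h import *
f=optics.grab_frame("wrist"); f=optics.grab_frame("wrist"); cv2.imwrite("pics/w18.png",f["pixels"][:,:,::-1])
rows([0.5,.1,.2])
p=ray(f,0,0,0)
g=optics.grab_frame("scene"); cv2.imwrite("pics/s18.png",cv2.resize(g["pixels"][200:340,140:330,::-1],None,fx=4,fy=4,interpolation=cv2.INTER_CUBIC))
import pickle; pickle.dump((f,g),open("fin.pkl","wb"))
E
```

```text
t: 17.03
eef_pos: [0.4278, 0.0798, 0.2277]
eef_rot: [-1.571, -0.003, -2.958]
force: [-1.3, 0.3, 0.3]
width: 0.05
pos [0.4313 0.0798 0.2289] shift [-0.0712  0.0289 -0.0074] len 0.077 jaw angle -79.52 q [-0.08 -0.25  2.1  -0.    1.29  1.31] F [ 0.3 -0.2 -0.1] w 0.05003652574846982
```

View pics/w18.png

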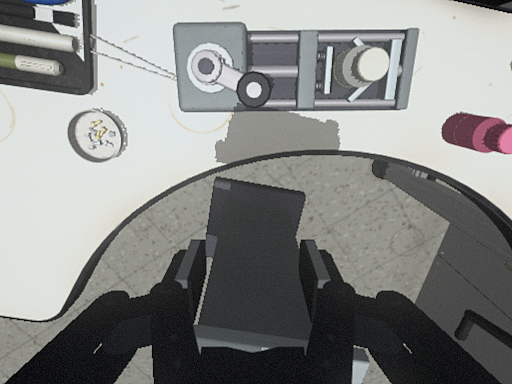

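View pics/s18.png

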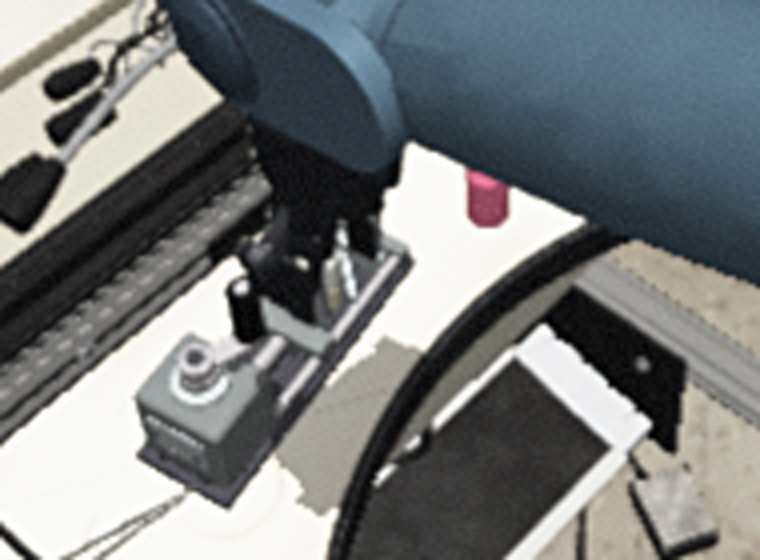

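```bash
python3 - <<'E'
from h import *
import pickle; f,g=pickle.load(open("fin.pkl","rb"))
cv2.imwrite("pics/w18c.png",cv2.resize(f["pixels"][10:120,170:425,::-1],None,fx=3.1,fy=3.1,interpolation=cv2.INTER_CUBIC))
G=ray(f,254.5,91,.15)[:2];H=ray(f,207.5,67,.105)[:2]
o=np.array([.5375,.0488]);d=np.array([.187,-.982]);n=np.array([.982,.187])
print(G,H,"psi",np.degrees(np.arctan2((G-H)@n,(G-H)@d)))
q=ray(f,373,64,.09)[:2]-o; print("vial top clamp xy",q@d,q@n)
E
```

```text
[0.51094517 0.09310473] [0.52112297 0.13090493] psi -25.851270356197666
vial top clamp xy 0.0469388275326885 0.0019356360876039778
```

View pics/w18c.png

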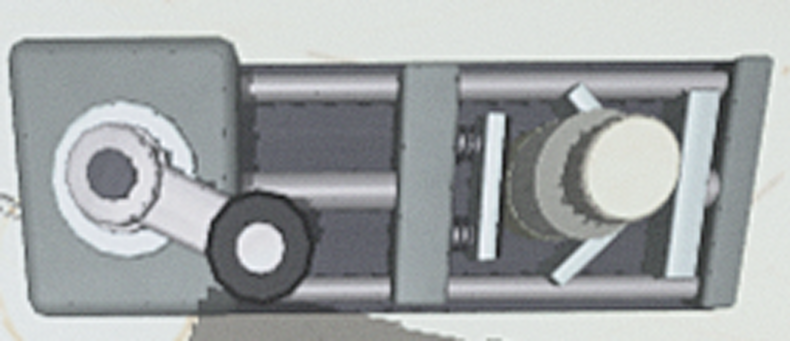

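```bash
python3 -c "
from cell import sign_off; print(sign_off())"
```

```text
the job is handed in; nothing more can be done
None
```

I stood the white vial on the clamp bed and let go of it. I then took the crank by its grip and wound it clockwise in one unbroken hold, from about 0.97 to 9.9 rad. I stopped when the pull at the grip had climbed from about 6.3 N to 10.1 N, which by the given figures is roughly 38–40 N of squeeze. I let go and handed the job in at about 17 s.

**Last checks (wrist picture after letting go):**
- **Crank:** it had not sprung back; the picture gives 9.88 rad.
- **Vial:** it stands upright in the V, its top at x ≈ 47 mm and y ≈ 2 mm in the clamp's frame. The pad's springs looked compressed in the pictures taken while winding.
- **Robot:** it was clear of everything, with contact forces near zero.
- **Loupe:** I never went near it, but I took no final picture of it.

**Uncertainty:** the squeeze is inferred from the wrist force, not measured directly. Single readings scattered by 0.5–1 N, which is about ±5–10 N of squeeze. Two early readings of 7.2–7.5 N near 8.2 rad turned out to be noise. The last four readings, taken as the crank stiffened, rose steadily at the expected rate.

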